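# Put the bench tools back in their drawer inserts

### The arm

A 7-joint arm with a two-finger parallel gripper is mounted at the origin on the work surface; the furniture and walls round the work are solid. World frame = base frame: x ahead of the robot, y to its left, z up, the work surface at z = 0. Lengths are in m, angles in rad, forces in N, time in s.
With the tool pointing down it reaches from about 0.4 to 0.85 m from the base axis. Payload 10.4 kg.
Tool frame: the origin (TCP) lies midway between the tips of the shut fingers; the grasp point (between the pads) lies 19 mm behind it (manip.tcp_to_grasp is the distance from the TCP to the grasp point, in m); z points along the fingers, y is the line along which they close (so a half turn about z gives the same grasp; the last joint's range is limited). The gripper opens to 85 mm and grips with 20 to 120 N. Pads are 22 mm wide; open, the fingers measure 114 mm over their backs; the gripper's body (76 mm by 85 mm) begins 54 mm behind the grasp point. The pads swing forward as they close: fully open they stand 13 mm farther back than shut.
Start: joints at [1.164, 0.332, -0.065, 1.46, 0.022, 1.35, -0.088], TCP at [0.234, -0.58, 0.231] pointing down, gripper open.
Joint ranges: [-2.6, 2.6], [-0.5, 2.12], [-1.47, 1.34], [0.16, 2.42], [-1.27, 4.41], [0.06, 2.06], [-2.6, 2.6]. Speed limits (rad/s): [2.22, 2.22, 2.79, 2.79, 3.14, 3.14, 3.14].

### API

Orientations are given as a unit quaternion [x, y, z, w].
In Python, from workcell import manip gives the robot as it stands.
- The arm moves only by the shell command python3 -m jog 'ROWS' [FORCE]. ROWS is a JSON object of lists of equal length, an entry for each row: "offset": the shift along the world's x, y, z in m, a list of three; "yaw": the turn about the world's z in degrees; "jaw": the closure, from 0 (fully open) to 1 (shut). A call has 1 to 20 rows; each row shifts and turns the commanded pose from where the row before left it; what a row does not reach is not made up. A row lasts 1/12 s, in which the tool goes at most 41.7 mm and 7.16 degrees, less where a joint would pass 70% of its speed; a pose out of reach is approached as far as the arm can. A call is refused whole if a number of a shift passes 0.0417 or a number of a turn 7.16, either way. A call with a gripper value outside its range is refused whole. The fingers move at their own pace and stop on an object; FORCE is the grip in N (left out, the last holds). Time passes only in rows, so rows that do not move let the fingers close. It gives the time, the measured TCP pose, the force, the opening and the grip force at its end, in the units of the state.
- manip.get_obs(): the state, without advancing time (a new reading comes with each control period).
- manip.camera(name): name is "scene" or "side" or "wrist"; returns a dict with "frame" (384x512x3 uint8, red, green, blue), "camera_matrix" (3x3 intrinsics, pixels), "eye" and "attitude" of the camera in the world; the wrist camera has in their place "hand_eye" (4x4, takes a point from camera to tool coordinates, whose origin is the TCP and whose axes are the flange's). Camera axes: x right, y up, looking along -z (the intrinsics and any distortion apply to the point x, -y, -z); pixel columns grow to the right and rows downward; lengths in m; the calibration is good to about 2 mm. A picture is of the moment at which its call begins: read the wrist's pose just before it. There is no depth.
- manip.hand_in(): hands the job in; it is judged then, once.
Trained networks look in a picture, given as the dict that the camera call returned (one of the last four; its "shot" number tells which), for a name from the list of things; names that differ only in an ending like _2 or _b are one class to them, and where a whole thing is asked for, a point or a joint stands for the part that bears it (a point fixed in the world has none). Each returns a list of dicts, best first, with "score" (0 to 1); they miss things now and then, are a little off and sometimes report something else, mostly with a low value. They report only what shows in the picture. A call takes as long as a camera call. They do not tell look-alikes from the thing itself.
- manip.masks_of(picture, name): "region" (384x512 bool, what is visible of it).
- manip.tip_of(picture, name): "at" ([x, y, z] in m, in world coordinates, good to about 4 mm: a listed point, or the origin of a listed thing).
The state is a dict: "clock": time; "joint_pos": joint angles; "joint_velocities": joint speeds; "tau": joint torques, N m; "position": TCP position; "ee_rot": TCP orientation; "ft_force": force on the tool from outside, world axes, zero at the start; "torque": the same for the moment, N m; "grip_width": opening from 0.0 (shut) to 1.0 (fully open); "grasp_force": force on a finger pad.
Only numpy, scipy, OpenCV 4.12 (cv2) and the standard library are available. Lean on these libraries where they do the work, as an engineer would, in place of code of your own. Each camera call takes 0.05 s, during which the arm holds its last target. There are 200 camera calls.

### The job

Put the cold chisel, the centre punch, the scriber and the hex key back into the tool drawer, each fully down in the insert pocket that is cut to its outline, with the chisel's edge and the punch's point toward the back of the drawer, away from the pull. Set each tool down rather than dropping it in.

Things in the scene. Friction and masses are not known exactly. Their poses are not given: they have to be found in the camera images.
- chisel: Cold chisel, 153 long, black octagonal shank 16 across, flat steel blade flaring to 21 at the cutting edge; 16 high as it lies, 0.15 kg. Origin: middle of its length and width, underside. y runs along the chisel, the cutting edge is at y = -76; z up.
- punch: Centre punch, 113 long, black octagonal shank 10 across, tapering to a steel point; 10 high, 0.09 kg; the shortest of the four. (The blue vise between the tools and the drawer is 150 high.) Origin: middle of its length, underside. y along the punch, the point is at y = -56; z up.
- scriber: Steel scriber, bright, a slender rod 145 long and 9 across, knurled in the middle and pointed at both ends; 0.035 kg. Origin: middle of its length, underside. y along it; either end is the same for this job.
- hex_key: Black hex key (L shaped), 8 across flats, 9 high as it lies; 124 by 39 overall, 0.05 kg. Origin: centre of that 124 by 39 outline, underside. The long arm runs along y from y = -62 to y = 62 with its middle line at x = -15.5; the short arm runs along x at y = 58, to x = 19; z up.
- insert_chisel: Insert with the widest straight pocket (33 x 162), for the chisel. Like all four: board 190 x 64 x 18, black over blue, fixed, side by side in any order in a grey steel drawer right of the vise. Origin: middle of its front edge (at the drawer pull), underside; x to its back end, y left, z up. Home of the tool's origin: (95, 0, 6), edge to the back.
- insert_punch: Insert with the short narrow pocket (22 x 125, tapered at the back), for the punch. All pockets: blue floor 6 above the underside (8 above the table), black walls 12 high, 6 clear round the tool. Origin: middle of its front edge (at the drawer pull), underside; x to its back end, y left, z up. Home of the tool's origin: (95, 0, 6), point to the back.
- insert_scriber: Insert with the long narrow pocket (21 x 157) tapered at both ends, for the scriber. Across all inserts, x = 73 to 117, runs an open finger channel at pocket floor level. Origin: middle of its front edge (at the drawer pull), underside; x to its back end, y left, z up. Home of the tool's origin: (95, 0, 6), either way round.
- insert_hex_key: Insert with the L-shaped pocket, for the hex key. Inserts are 66 apart; the outer ones' middles are 43 from the drawer's 20 high side walls, so open the fingers only part way here. Origin: middle of its front edge (at the drawer pull), underside; x to its back end, y left, z up. Home of the tool's origin: (95, 0, 6), short arm at the front, toward +y.
Things that resemble listed ones, but are neither listed nor needed, are in the scene too. What is shaped like the punch but yellow is not meant.

How it is judged:
By the outcome, as a careful person would: the job done as asked, in the order asked, and still so for the second after the job is handed in, with the robot touching nothing.
It also fails if it takes over 112 s, if anything falls off the work surface, if the arm or the gripper's body presses on something with over 40 N, if the wrist force passes 120 N, or if a joint passes its speed limit or range.

## Working session

There is one attempt and no reset: what is moved stays moved. The work goes in short steps, Python scripts to look and compute and a shell command to move; the robot and the scene stay as the last step left them, time stands still between calls to the robot, and variables do not carry over. Pictures are saved under pics/ and viewed, at most 14 in all, crops included, and the job is handed in when it is done.

```bash
ls; mkdir -p pics; cat > h.py <<'E'
import numpy as np, cv2
from scipy.spatial.transform import Rotation as R
from workcell import manip
def att(a):
    a=np.array(a,float)
    return a if a.shape==(3,3) else R.from_quat(a).as_matrix()
def cam(name):
    o=manip.get_obs(); p=manip.camera(name); K=np.array(p["camera_matrix"])
    if name=="wrist":
        T=np.eye(4);T[:3,:3]=att(o["ee_rot"]);T[:3,3]=o["position"]
        M=T@np.array(p["hand_eye"]); Rm,e=M[:3,:3],M[:3,3]
    else: Rm,e=att(p["attitude"]),np.array(p["eye"])
    p["K"],p["R"],p["e"]=K,Rm,e
    return p
def ray(p,uv):
    uv=np.atleast_2d(uv).astype(float)
    d=np.c_[uv,np.ones(len(uv))]@np.linalg.inv(p["K"]).T*[1,-1,-1]
    return d@p["R"].T
def onz(p,uv,z):
    d=ray(p,uv); return p["e"]+d*((z-p["e"][2])/d[:,2])[:,None]
def proj(p,X):
    c=(np.atleast_2d(X)-p["e"])@p["R"]*[1,-1,-1]; q=c@p["K"].T; return q[:,:2]/q[:,2:]
def save(p,f,s=1,box=None):
    im=p["frame"][:,:,::-1]
    if box: im=im[box[1]:box[3],box[0]:box[2]]
    cv2.imwrite("pics/"+f,cv2.resize(im,None,fx=s,fy=s,interpolation=cv2.INTER_CUBIC))
NAMES=["chisel","punch","scriber","hex_key","insert_chisel","insert_punch","insert_scriber","insert_hex_key"]
E
python3 - <<'E'
from h import *
print(manip.get_obs())
ims=[]
for n in ["scene","side","wrist"]:
    p=cam(n); save(p,n+"0.png",1.5)
    print(n,p["e"].round(3),(-p["R"][:,2]).round(2),{k:v for k,v in p.items() if k not in("frame","R","e","K","attitude")})
    for k in NAMES:
        t=manip.tip_of(p,k); print(k,[(round(x["score"],2),np.round(x["at"],3).tolist(),proj(p,x["at"])[0].round().tolist()) for x in t][:4])
E
```

```text
pics
{'clock': 0.0, 'joint_pos': array([ 1.16438038,  0.33290841, -0.06469327,  1.46094557,  0.02158264,
        1.34987444, -0.08852186]), 'joint_velocities': array([ 0.00077145,  0.00057039, -0.00201776, -0.00040267, -0.0004813 ,
        0.00141239,  0.00034392]), 'tau': array([ 4.95399781e-04, -6.25441146e+01,  4.93447250e-02, -3.91609097e+01,
        1.61624153e-02,  9.78079566e-03,  9.34498507e-05]), 'position': array([ 0.2338968 , -0.57918411,  0.23049105]), 'ee_rot': array([ 9.81642900e-01,  1.90726760e-01, -1.62164123e-04, -7.02077794e-04]), 'ft_force': array([-0.36010989,  0.41304317, -0.00827474]), 'torque': array([-0.03843703,  0.0535184 ,  0.01780949]), 'grasp_force': 0.0, 'grip_width': 1.0004517701211746}
scene [-0.179 -0.888  1.056] [ 0.36  0.62 -0.69] {'camera_matrix': array([[415.45731282,   0.        , 255.12375667],
       [  0.        , 415.45731282, 197.06028844],
       [  0.        ,   0.        ,   1.        ]]), 'eye': array([-0.17907534, -0.88839121,  1.05618008]), 'shot': 1}
chisel [(0.63, [0.362, 0.265, -0.001], [225.0, 167.0])]
punch [(0.43, [0.191, 0.336,
[... 1234 characters left out ...]
])]
wrist [ 0.302 -0.553  0.375] [-0.27 -0.11 -0.96] {'camera_matrix': array([[337.71302648,   0.        , 257.75636895],
       [  0.        , 337.71302648, 194.07033277],
       [  0.        ,   0.        ,   1.        ]]), 'hand_eye': array([[-8.29019059e-04,  9.58203237e-01,  2.86087170e-01,
         7.27452853e-02],
       [ 9.99999612e-01,  8.79686125e-04, -4.85843365e-05,
         5.15063531e-04],
       [-2.98220582e-04,  2.86087018e-01, -9.58203595e-01,
        -1.43915007e-01],
       [ 0.00000000e+00,  0.00000000e+00,  0.00000000e+00,
         1.00000000e+00]]), 'shot': 3}
chisel []
punch []
scriber []
hex_key []
insert_chisel []
insert_punch []
insert_scriber []
insert_hex_key []
```

View pics/scene0.png

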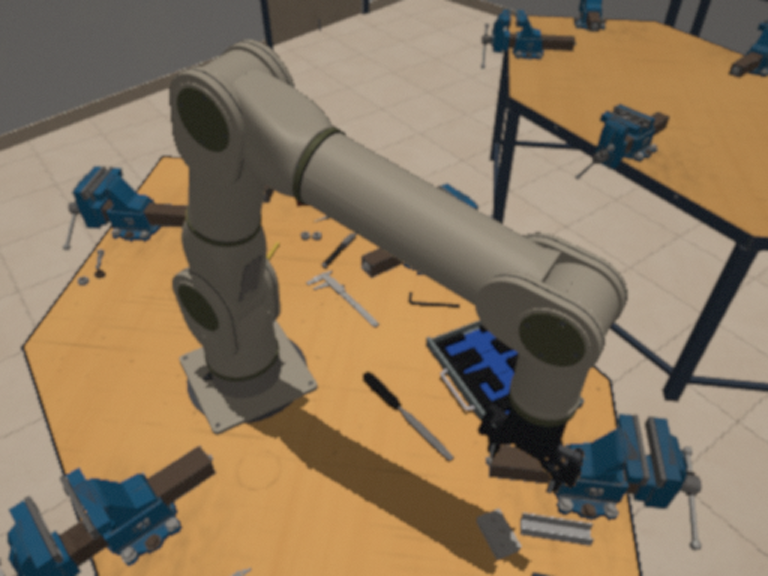

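View pics/side0.png

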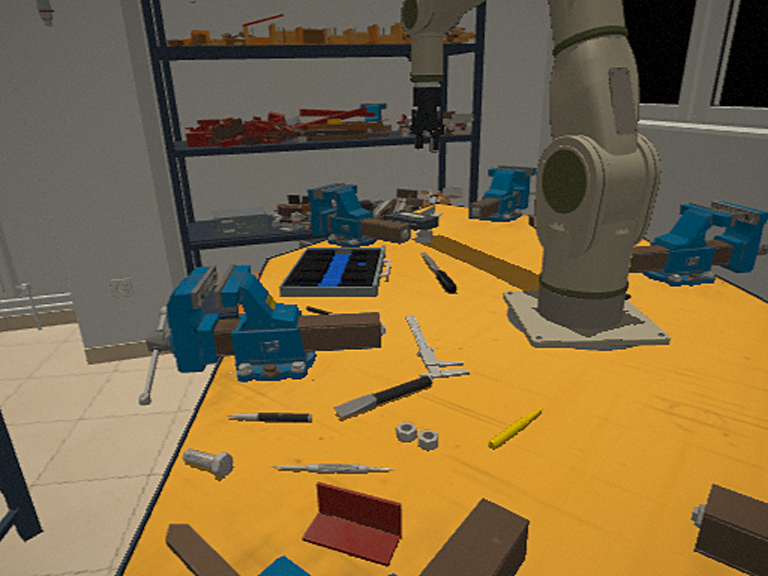

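The scene picture shows the drawer at (470,360) of the enlarged view, with the arm hiding part of it. In the side view are the chisel (385,397), punch (270,417), scriber (333,468), hex key behind the vise (320,310), and the yellow look-alike punch (515,428). Next I look at the drawer with the wrist camera.

```bash
python3 -m jog '{"offset":[[0.0266,0.03,0.007],[0.0266,0.03,0.007],[0.0266,0.03,0.007],[0.0266,0.03,0.007],[0.0266,0.03,0.007],[0.0266,0.03,0.007],[0.0266,0.03,0.007],[0.0266,0.03,0.007],[0.0266,0.03,0.007],[0.0266,0.03,0.007],[0,0,0],[0,0,0],[0,0,0]],"yaw":[-2.7,-2.7,-2.7,-2.7,-2.7,-2.7,-2.7,-2.7,-2.7,-2.7,0,0,0],"jaw":[0,0,0,0,0,0,0,0,0,0,0,0,0]}'
cat > look.py <<'E'
import sys
from h import *
p=cam("wrist"); save(p,sys.argv[1],1.5)
import pickle; pickle.dump({k:p[k] for k in("K","R","e","frame")},open(sys.argv[1]+".pkl","wb"))
o=manip.get_obs();print(o["clock"],o["position"].round(4),"yaw",np.degrees(R.from_quat(o["ee_rot"]).as_matrix()[:2,0]@[0,1]).round(2))
for k in sys.argv[2:]:
    t=manip.tip_of(p,k); print(k,[(round(x["score"],2),np.round(x["at"],3).tolist(),proj(p,x["at"])[0].round().tolist()) for x in t][:3])
E
python3 look.py d1.png insert_chisel insert_punch insert_scriber insert_hex_key hex_key
```

```text
clock: 2.43
position: [0.4998, -0.28, 0.3012]
ee_rot: [0.999, -0.043, -0.0, 0.0]
ft_force: [0.3, -1.3, -0.1]
grip_width: 0.997
grasp_force: 0.0
2.4833 [ 0.4992 -0.2807  0.3011] yaw -5.07
insert_chisel [(0.85, [0.386, -0.18, 0.003], [194.0, 236.0])]
insert_punch [(0.57, [0.366, -0.374, 0.002], [331.0, 238.0])]
insert_scriber [(0.65, [0.382, -0.247, 0.004], [241.0, 236.0])]
insert_hex_key [(0.83, [0.375, -0.314, 0.003], [289.0, 236.0])]
hex_key [(0.75, [0.474, -0.018, 0.002], [67.0, 187.0])]
```

View pics/d1.png

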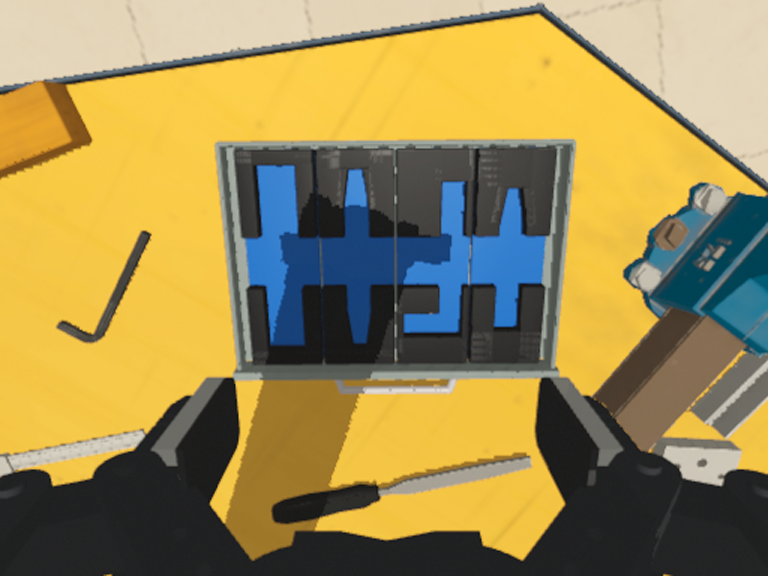

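The wrist picture shows the inserts left to right as chisel (275,255), scriber (357,255), hex key (440,265) and punch (510,260), with the pull at the bottom, so back is image up (+x). The hex key lies at (105,290), its short arm at the near end pointing left, so it needs only about a 27° turn. A second drawer and hex key view comes next, then two views of the tools.

```bash
python3 -m jog '{"offset":[[0,0.04,0],[0,0.04,0],[0,0.04,0],[0,0.04,0],[0,0,0],[0,0,0],[0,0,0]],"yaw":[0,0,0,0,0,0,0],"jaw":[0,0,0,0,0,0,0]}'|head -2
python3 look.py d2.png insert_chisel insert_punch insert_scriber insert_hex_key hex_key
python3 -m jog '{"offset":[[0,0.04,0],[0,0.04,0],[0,0.04,0],[0,0.04,0],[0,0.04,0],[0,0.04,0],[0,0.04,0],[-0.01,0.04,0],[-0.01,0.04,0],[0,0.04,0],[0,0,0],[0,0,0],[0,0,0]],"yaw":[0,0,0,0,0,0,0,0,0,0,0,0,0],"jaw":[0,0,0,0,0,0,0,0,0,0,0,0,0]}'|head -2
python3 look.py t1.png chisel punch scriber
python3 -m jog '{"offset":[[0,0.04,0],[0,0.04,0],[0,0.02,0],[0,0,0],[0,0,0],[0,0,0]],"yaw":[0,0,0,0,0,0],"jaw":[0,0,0,0,0,0]}'|head -2
python3 look.py t2.png chisel punch scriber
```

```text
clock: 3.32
position: [0.4999, -0.1204, 0.3014]
3.3667 [ 0.4998 -0.121   0.3013] yaw -5.11
insert_chisel [(0.94, [0.385, -0.18, 0.004], [307.0, 228.0])]
insert_punch [(0.69, [0.367, -0.374, 0.0], [443.0, 228.0])]
insert_scriber [(0.79, [0.381, -0.244, 0.004], [352.0, 228.0]), (0.31, [0.366, 0.262, 0.0], [5.0, 265.0])]
insert_hex_key [(0.9, [0.377, -0.312, 0.004], [401.0, 226.0])]
hex_key [(0.7, [0.473, -0.018, 0.002], [183.0, 178.0])]
clock: 4.7
position: [0.4805, 0.2798, 0.301]
4.75 [0.4808 0.2791 0.3011] yaw -5.12
chisel [(0.78, [0.364, 0.262, 0.001], [277.0, 231.0])]
punch [(0.82, [0.52, 0.305, -0.001], [235.0, 122.0]), (0.71, [0.366, 0.265, 0.001], [275.0, 230.0]), (0.7, [0.198, 0.336, 0.001], [237.0, 333.0])]
scriber [(0.81, [0.424, 0.412, 0.002], [165.0, 200.0])]
clock: 5.4
position: [0.4808, 0.3792, 0.3013]
5.45 [0.4809 0.3789 0.3015] yaw -5.13
chisel [(0.92, [0.364, 0.262, 0.0], [347.0, 225.0])]
punch [(0.97, [0.195, 0.336, -0.001], [301.0, 329.0]), (0.86, [0.52, 0.305, 0.002], [312.0, 116.0])]
scriber [(0.64, [0.43, 0.411, 0.003], [238.0, 190.0])]
```

View pics/t1.png

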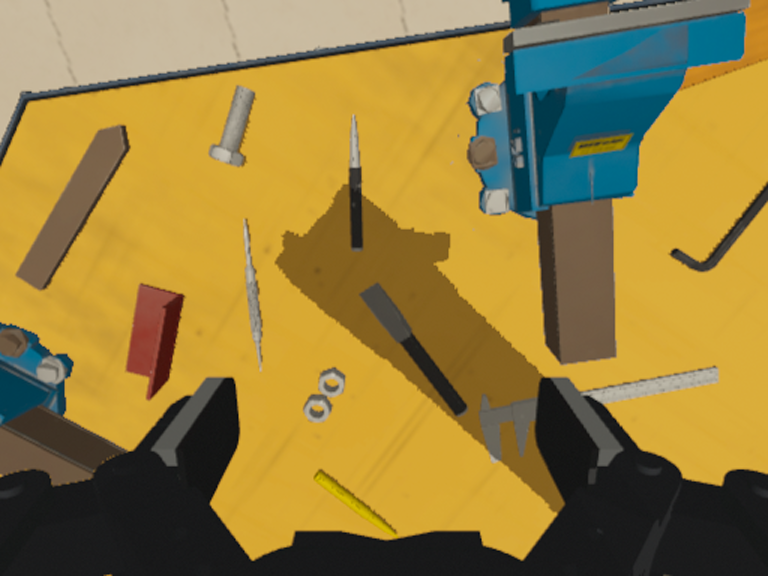

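View pics/t2.png

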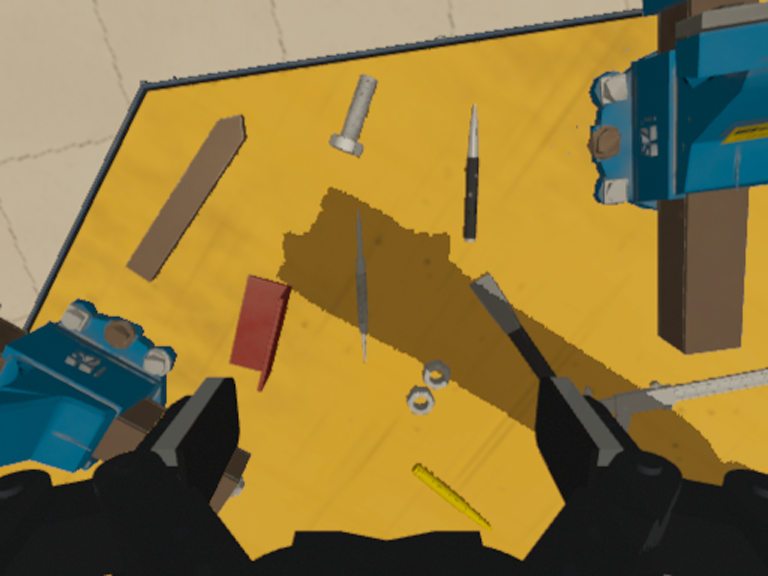

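Candidates: 
- **Chisel:** t1 (415,350), black shank and flared blade. The long thing by the drawer at d1 (400,490) has a round handle and thin blade, so it isn't the chisel.
- **Punch:** t1 (355,180), black with a steel point. The yellow one at (355,500) is excluded.
- **Scriber:** t1 (254,295), pointed at both ends.
- **Hex key:** d1 (105,290), the only L.

Now I fit the poses and check them in a crop with overlay.

```bash
cat > fit.py <<'E'
from h import *
import pickle
from scipy.optimize import minimize
V={k:pickle.load(open(k+".png.pkl","rb")) for k in("d1","d2","t1","t2")}
def tri(obs):
    A=np.zeros((3,3));b=np.zeros(3)
    for v,uv in obs:
        d=ray(V[v],np.array(uv)/1.5)[0];d/=np.linalg.norm(d);P=np.eye(3)-np.outer(d,d);A+=P;b+=P@V[v]["e"]
    return np.linalg.solve(A,b)
pts={"chis edge":[("t1",(371,290)),("t2",(483,280))],"pun tip":[("t1",(353,115)),("t2",(475,105))],"pun tail":[("t1",(357,248)),("t2",(469,240))],
"scr A":[("t1",(247,220)),("t2",(360,210))],"scr B":[("t1",(261,370)),("t2",(364,362))]}
for k,o in pts.items(): print(k,"tri",tri(o).round(4),"onz6",[onz(V[v],np.array(u)/1.5,.006)[0,:2].round(4).tolist() for v,u in o])
print("chis tail",onz(V["t1"],[(460/1.5,410/1.5)],.008).round(4))
# inserts
P=[]
def rect(x0,x1,y0,y1,i): P.append(np.array([[x0,y0],[x1,y0],[x1,y1],[x0,y1]],float)-[0,66*i])
rect(14,176,-16.5,16.5,0); rect(73,117,-231,33,0)
P.append(np.array([[17,-4],[60,-10.5],[130,-10.5],[173,-4],[173,4],[130,10.5],[60,10.5],[17,4]],float)-[0,66])
rect(27,163,-25.7,-5.3,2); rect(27,47,-25.7,25,2)
P.append(np.array([[32.5,-11],[110,-11],[157.5,-5],[157.5,5],[110,11],[32.5,11]],float)-[0,198])
def outl(v,q,z,s=1):
    c,sn=np.cos(q[2]),np.sin(q[2]); out=[]
    for p in P:
        w=p/1000@np.array([[c,sn],[-sn,c]])+q[:2]; out.append(proj(v,np.c_[w,np.full(len(w),z)])*s)
    return out
def model(v,q,S=4):
    m=[]
    for z in(q[3],q[3]+.012):
        a=np.zeros((384*S//2,512*S//2),np.uint8)
        for o in outl(v,q,z,S/2): cv2.fillPoly(a,[np.round(o*8).astype(np.int32)],255,shift=3)
        m.append(a)
    return m[0]&m[1]
M={}
for k in("d1","d2"):
    f=cv2.resize(V[k]["frame"],None,fx=2,fy=2).astype(int)
    b=(f[...,2]>f[...,0]+40)&(f[...,2]>90)
    r=np.zeros(b.shape,np.uint8); cv2.fillConvexPoly(r,cv2.convexHull(np.concatenate(outl(V[k],[.385,-.18,-.09,.008],.014,2)).astype(np.int32)),1)
    M[k]=(b&(cv2.dilate(r,np.ones((15,15)))>0))
def cost(s):
    q=np.array([.385,-.18,-.09,.008])+np.array(s)*[.005,.005,.02,.01]; c=0
    for k in M:
        m=model(V[k],q)>0; c+=(m^M[k]).sum()/(m|M[k]).sum()
    return c
best=minimize(cost,[0,0,0,0],method="Nelder-Mead",options=dict(initial_simplex=np.vstack([np.zeros(4),np.eye(4)]),xatol=.01,fatol=1e-4))
q=np.array([.385,-.18,-.09,.008])+best.x*[.005,.005,.02,.01]
print("insert row",q.round(4),np.degrees(q[2]).round(2),best.fun)
c,s=np.cos(q[2]),np.sin(q[2])
for n,i in zip(["chisel","scriber","hex","punch"],range(4)): print("home",n,(q[:2]+[.095*c+.066*i*s,.095*s-.066*i*c]).round(4))
im=cv2.resize(V["d2"]["frame"][:,:,::-1],None,fx=3,fy=3,interpolation=cv2.INTER_CUBIC)
for z,col in((q[3],(0,255,255)),(q[3]+.012,(0,0,255))):
    for o in outl(V["d2"],q,z,3): cv2.polylines(im,[np.round(o).astype(np.int32)],True,col,1)
A=im[250:780,380:1430]; 
H=im[400:760,380:760]
cv2.imwrite("pics/fit1.png",cv2.resize(A,(780,394)))
t=cv2.resize(V["t1"]["frame"][:,:,::-1],None,fx=3,fy=3,interpolation=cv2.INTER_CUBIC)[200:860,440:980]
cv2.imwrite("pics/crop1.png",np.hstack([cv2.resize(t,(486,594)),cv2.resize(H,(300,594*1))[:594]]) if 0 else cv2.resize(t,(486,594)))
E
python3 fit.py
```

```text
chis edge tri [0.4274 0.2977 0.0136] onz6 [[0.4248, 0.2981], [0.4255, 0.2964]]
pun tip tri [0.5744 0.2981 0.0087] onz6 [[0.5749, 0.2982], [0.5742, 0.2976]]
pun tail tri [0.4631 0.3069 0.0029] onz6 [[0.4643, 0.3067], [0.4631, 0.3074]]
scr A tri [0.4971 0.4002 0.002 ] onz6 [[0.4974, 0.3991], [0.4978, 0.4]]
scr B tri [ 0.3524  0.4118 -0.0006] onz6 [[0.3554, 0.4097], [0.3553, 0.4112]]
chis tail [[0.2971 0.224  0.008 ]]
insert row [ 0.3845 -0.179  -0.0824  0.0091] -4.72 0.10268187899012508
home chisel [ 0.4792 -0.1868]
home scriber [ 0.4737 -0.2526]
home hex [ 0.4683 -0.3184]
home punch [ 0.4629 -0.3841]
```

View pics/fit1.png

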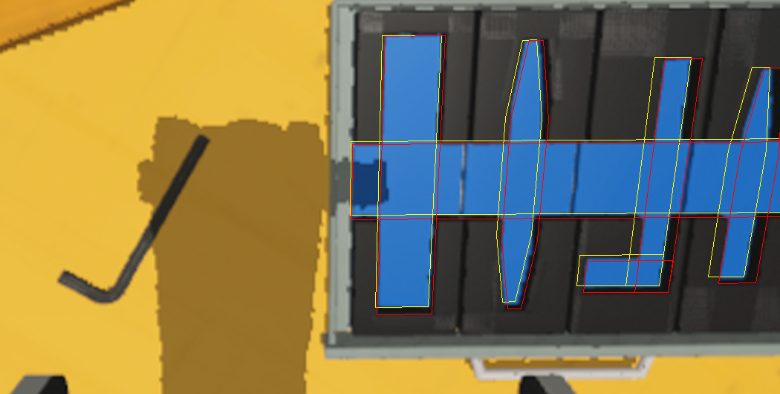

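View pics/crop1.png

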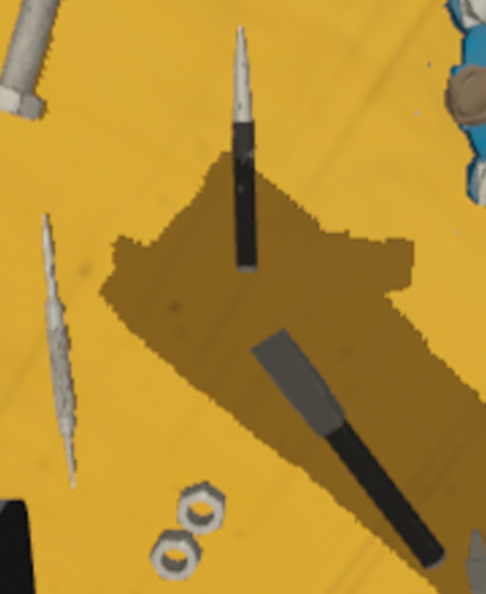

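The drawer overlay matches the floor (yellow) and rim (red) in both views. Floor height came out at 9 mm against the stated 8, and row yaw is -4.7°. The crop confirms the chisel (340,420), punch (243,180) and scriber (60,360), and the triangulated heights are near the table. Poses:

| Tool | Position | Yaw |
|---|---|---|
| Chisel | (0.362, 0.261) | 30° |
| Punch | (0.519, 0.303) | -4.6° |
| Scriber | (0.4265, 0.407) | -4.4° |

Chisel first.

```bash
python3 -m jog '{"offset":[[-0.0203,-0.02,-0.0167],[-0.0203,-0.02,-0.0167],[-0.0203,-0.02,-0.0167],[-0.0203,-0.02,-0.0167],[-0.0203,-0.02,-0.0167],[-0.0203,-0.02,-0.0167],[0,0,-0.04],[0,0,-0.03],[0,0,-0.03],[0,0,0],[0,0,0]],"yaw":[5.8,5.8,5.8,5.8,5.8,5.8,0,0,0,0,0],"jaw":[0.4,0.4,0.4,0.4,0.4,0.4,0.4,0.4,0.4,0.4,0.4]}' 40
python3 look.py c1.png chisel
```

```text
clock: 6.52
position: [0.3577, 0.2598, 0.101]
ee_rot: [0.966, 0.257, -0.001, 0.0]
ft_force: [-0.0, 0.4, 1.2]
grip_width: 0.601
grasp_force: 0.0
6.5667 [0.3586 0.2607 0.1023] yaw 28.45
chisel [(0.95, [0.367, 0.262, 0.0], [260.0, 181.0])]
```

View pics/c1.png

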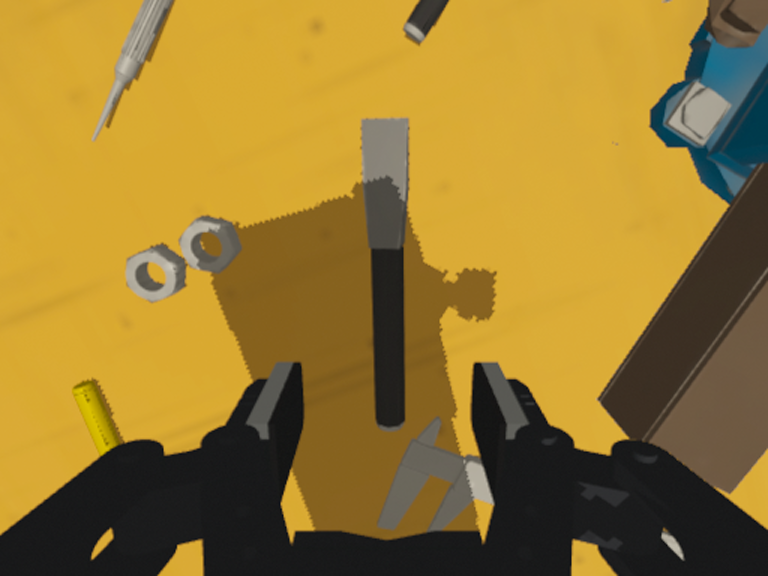

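The chisel lies upright and centred between the fingers, edge at (385,120) and tail at (391,428). I'll compute the middle from these.

```bash
cat > ends.py <<'E'
import sys,pickle
from h import *
f,z=sys.argv[1],float(sys.argv[2]); p=pickle.load(open(f+".png.pkl","rb"))
a=onz(p,np.array(eval(sys.argv[3]))/1.5,z)[:,:2]; d=a[0]-a[1]
print(a.round(4).tolist(),"mid",a.mean(0).round(4),"len",np.linalg.norm(d).round(4),"yaw",np.degrees(np.arctan2(d[1],d[0])).round(2))
E
python3 ends.py c1 0.012 "[(385,120),(391,428)]"; python3 ends.py c1 0.004 "[(385,120),(391,428)]"
```

```text
[[0.4277, 0.3001], [0.2967, 0.2218]] mid [0.3622 0.261 ] len 0.1526 yaw 30.85
[[0.4279, 0.3002], [0.2925, 0.2193]] mid [0.3602 0.2598] len 0.1578 yaw 30.85
```

```bash
python3 -m jog '{"offset":[[0,0,-0.035],[0,0,-0.035],[0,0,-0.018],[0,0,-0.008],[0,0,0],[0,0,0],[0,0,0],[0,0,0],[0,0,0],[0,0,0],[0,0,0],[0,0,0],[0,0,0],[0,0,0.02],[0,0,0.02],[0,0,0]],"yaw":[2,0,0,0,0,0,0,0,0,0,0,0,0,0,0,0],"jaw":[0.4,0.4,0.4,0.4,0.4,0.4,0.9,1,1,1,1,1,1,1,1,1]}' 40
```

```text
clock: 7.95
position: [0.3598, 0.2618, 0.0483]
ee_rot: [0.962, 0.274, 0.002, -0.0]
ft_force: [1.0, 0.5, -0.9]
grip_width: 0.154
grasp_force: 39.7
```

```bash
python3 -m jog '{"offset":[[0,0,0.04],[0,0,0.04],[0,0,0.04],[0,0,0.04],[0,0,0.04],[0.0096,-0.0373,0],[0.0096,-0.0373,0],[0.0096,-0.0373,0],[0.0096,-0.0373,0],[0.0096,-0.0373,0],[0.0096,-0.0373,0],[0.0096,-0.0373,0],[0.0096,-0.0373,0],[0.0096,-0.0373,0],[0.0096,-0.0373,0],[0.0096,-0.0373,0],[0.0096,-0.0373,0],[0,0,0],[0,0,0],[0,0,0]],"yaw":[0,0,0,0,0,-4,-4,-4,-4,-4,-4,-4,-4.5,-4,0,0,0,0,0,0],"jaw":[1,1,1,1,1,1,1,1,1,1,1,1,1,1,1,1,1,1,1,1]}' 40
cat > st.py <<'E'
from h import *
o=manip.get_obs();m=R.from_quat(o["ee_rot"]).as_matrix()
print(round(o["clock"],2),o["position"].round(4),"yaw",np.degrees(np.arctan2(m[1,0],m[0,0])).round(2),round(o["grip_width"],3),o["ft_force"].round(1))
E
python3 st.py; python3 look.py c2.png
```

```text
clock: 9.62
position: [0.4733, -0.1866, 0.2446]
ee_rot: [0.999, -0.041, -0.0, -0.0]
ft_force: [0.4, 0.5, -2.4]
grip_width: 0.153
grasp_force: 39.8
9.62 [ 0.4733 -0.1866  0.2446] yaw -4.71 0.153 [ 0.4  0.5 -2.4]
9.6667 [ 0.4734 -0.186   0.2449] yaw -4.63
```

View pics/c2.png

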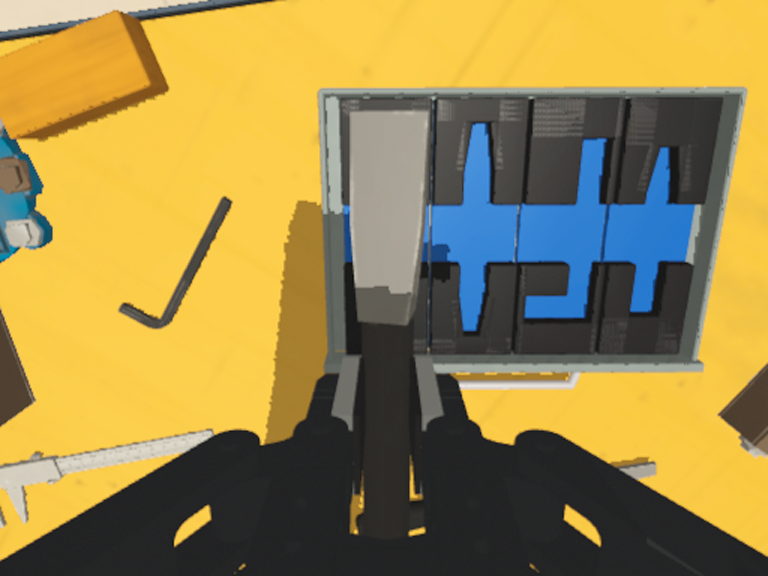

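```bash
python3 ends.py c2 0.247 "[(388,111),(383,320)]"; python3 ends.py c2 0.242 "[(388,111),(383,320)]"
```

```text
[[0.5532, -0.1941], [0.4951, -0.1878]] mid [ 0.5242 -0.1909] len 0.0585 yaw -6.17
[[0.5535, -0.1941], [0.4933, -0.1876]] mid [ 0.5234 -0.1909] len 0.0606 yaw -6.17
```

```bash
python3 -m jog '{"offset":[[0.0018,-0.0005,-0.04],[0,0,-0.04],[0,0,-0.04],[0,0,-0.04],[0,0,-0.035],[0,0,-0.015],[0,0,-0.01],[0,0,-0.006],[0,0,-0.004],[0,0,0],[0,0,0],[0,0,0]],"yaw":[0,0,0,0,0,0,0,0,0,0,0,0],"jaw":[1,1,1,1,1,1,1,1,1,1,1,1]}' 40
python3 st.py
```

```text
clock: 10.67
position: [0.476, -0.1879, 0.0163]
ee_rot: [0.999, -0.041, 0.001, 0.0]
ft_force: [0.6, -0.0, -0.9]
grip_width: 0.151
grasp_force: 39.8
10.67 [ 0.476  -0.1879  0.0163] yaw -4.71 0.151 [ 0.6 -0.  -0.9]
```

```bash
python3 -m jog '{"offset":[[0,0,-0.002],[0,0,-0.001],[0,0,0],[0,0,0]],"yaw":[0,0,0,0],"jaw":[1,1,1,1]}' 40
python3 st.py
```

```text
clock: 11.0
position: [0.4763, -0.188, 0.0142]
ee_rot: [0.999, -0.041, 0.001, 0.001]
ft_force: [-6.6, 2.3, 18.8]
grip_width: 0.152
grasp_force: 42.2
11.0 [ 0.4763 -0.188   0.0142] yaw -4.72 0.152 [-6.6  2.3 18.8]
```

```bash
python3 -m jog '{"offset":[[0,0,0],[0,0,0],[0,0,0],[0,0,0],[0,0,0.015],[0,0,0.03],[0,0,0.04],[0,0,0.04],[0,0,0.04],[0,0,0.04],[0,0,0.03],[0,0,0],[0,0,0]],"yaw":[0,0,0,0,0,0,0,0,0,0,0,0,0],"jaw":[0.62,0.62,0.62,0.62,0.62,0.62,0.6,0.6,0.6,0.4,0.4,0.4,0.4]}' 40
python3 look.py c3.png chisel
python3 -c "
import cv2;a=cv2.imread('pics/c3.png');cv2.imwrite('pics/c3c.png',a[60:420,250:620])"
```

```text
clock: 12.08
position: [0.4761, -0.1879, 0.2489]
ee_rot: [0.999, -0.041, 0.002, 0.001]
ft_force: [0.7, -0.1, -0.1]
grip_width: 0.599
grasp_force: 0.0
12.1333 [ 0.4753 -0.1877  0.2472] yaw -4.71
chisel [(0.81, [0.482, -0.188, 0.009], [256.0, 155.0])]
```

View pics/c3c.png

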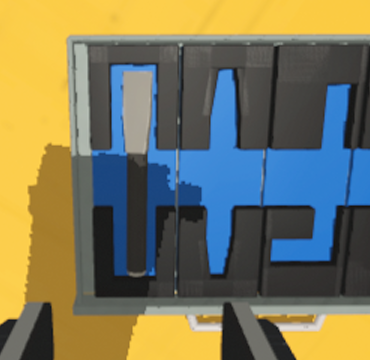

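The crop shows the chisel inside its pocket, black shank at (137,215), blade at (138,110) toward the back, with blue clearance all round. Now the punch.

```bash
python3 -m jog '{"offset":[[0.0032,0.0377,0],[0.0032,0.0377,0],[0.0032,0.0377,0],[0.0032,0.0377,0],[0.0032,0.0377,0],[0.0032,0.0377,0],[0.0032,0.0377,0],[0.0032,0.0377,0],[0.0032,0.0377,0],[0.0032,0.0377,0],[0.0032,0.0377,0],[0.0032,0.0377,0],[0.0032,0.0377,0],[0,0,-0.04],[0,0,-0.04],[0,0,-0.04],[0,0,-0.03],[0,0,0],[0,0,0],[0,0,0]],"yaw":[0,0,0,0,0,0,0,0,0,0,0,0,0,0,0,0,0,0,0,0],"jaw":[0.4,0.4,0.4,0.4,0.4,0.4,0.4,0.4,0.4,0.4,0.4,0.4,0.4,0.4,0.4,0.4,0.4,0.4,0.4,0.4]}' 40
python3 st.py
cat > axis.py <<'E'
# mask -> long-axis ends on plane z ; view pickled by look name
import sys
from h import *
n,z=sys.argv[1],float(sys.argv[2]); p=cam("wrist")
for m in manip.masks_of(p,n)[:2]:
    v,u=np.nonzero(m["region"]); X=onz(p,np.c_[u,v],z)[:,:2]
    c=np.median(X,0); d=np.linalg.svd(X-X.mean(0),full_matrices=False)[2][0]; d*=np.sign(d[0]); s=(X-c)@d
    nrm=np.array([-d[1],d[0]]); mid=c+d*(np.percentile(s,.5)+np.percentile(s,99.5))/2
    print(n,round(m["score"],2),"mid",mid.round(4),"len",np.ptp(s).round(4),"wid",np.ptp((X-c)@nrm).round(4),"yaw",np.degrees(np.arctan2(d[1],d[0])).round(2))
E
python3 axis.py punch 0.006
```

```text
clock: 13.85
position: [0.5173, 0.3031, 0.0986]
ee_rot: [0.999, -0.041, 0.0, -0.001]
ft_force: [-0.2, 0.5, -0.6]
grip_width: 0.599
grasp_force: 0.0
13.85 [0.5173 0.3031 0.0986] yaw -4.7 0.599 [-0.2  0.5 -0.6]
punch 0.68 mid [0.5166 0.3032] len 0.1147 wid 0.0109 yaw -4.58
```

```bash
python3 -m jog '{"offset":[[-0.0015,0,-0.035],[0,0,-0.035],[0,0,-0.016],[0,0,-0.0085],[0,0,0],[0,0,0],[0,0,0],[0,0,0],[0,0,0],[0,0,0],[0,0,0],[0,0,0],[0,0,0.02],[0,0,0.035],[0,0,0.04],[0,0,0.04],[0,0,0.04],[0,0,0.04],[0,0,0.03],[0,0,0]],"yaw":[0,0,0,0,0,0,0,0,0,0,0,0,0,0,0,0,0,0,0,0],"jaw":[0.4,0.4,0.4,0.4,0.4,0.7,1,1,1,1,1,1,1,1,1,1,1,1,1,1]}' 40
python3 st.py; python3 axis.py punch 0.25
```

```text
clock: 15.62
position: [0.5171, 0.3043, 0.2555]
ee_rot: [0.999, -0.041, 0.005, -0.003]
ft_force: [0.1, 1.3, -0.7]
grip_width: 0.095
grasp_force: 39.4
15.62 [0.5171 0.3043 0.2555] yaw -4.71 0.095 [ 0.1  1.3 -0.7]
punch 0.58 mid [0.5144 0.3042] len 0.1214 wid 0.0112 yaw -4.87
```

```bash
python3 -m jog '{"offset":[[-0.003,-0.0382,0],[-0.003,-0.0382,0],[-0.003,-0.0382,0],[-0.003,-0.0382,0],[-0.003,-0.0382,0],[-0.003,-0.0382,0],[-0.003,-0.0382,0],[-0.003,-0.0382,0],[-0.003,-0.0382,0],[-0.003,-0.0382,0],[-0.003,-0.0382,0],[-0.003,-0.0382,0],[-0.003,-0.0382,0],[-0.003,-0.0382,0],[-0.003,-0.0382,0],[-0.003,-0.0382,0],[-0.003,-0.0382,0],[-0.003,-0.0382,0],[0,0,0],[0,0,0]],"yaw":[0,0,0,0,0,0,0,0,0,0,0,0,0,0,0,0,0,0,0,0],"jaw":[1,1,1,1,1,1,1,1,1,1,1,1,1,1,1,1,1,1,1,1]}' 40
python3 -m jog '{"offset":[[0,0,0],[0,0,0]],"yaw":[0,0],"jaw":[1,1]}' >/dev/null
python3 look.py p2.png;python3 st.py; python3 axis.py punch 0.25;python3 axis.py insert_punch 0.02
```

```text
clock: 17.38
position: [0.4593, -0.3872, 0.245]
ee_rot: [0.999, -0.043, -0.002, -0.001]
ft_force: [0.2, 1.6, -1.3]
grip_width: 0.101
grasp_force: 39.5
17.6 [ 0.4617 -0.3837  0.2472] yaw -4.59
17.6 [ 0.4617 -0.3837  0.2472] yaw -4.59 0.091 [ 0.3 -0.4 -1.4]
punch 0.96 mid [ 0.4623 -0.3841] len 0.1159 wid 0.0096 yaw -4.63
insert_punch 0.63 mid [ 0.464  -0.3858] len 0.1897 wid 0.0654 yaw -4.66
```

View pics/p2.png

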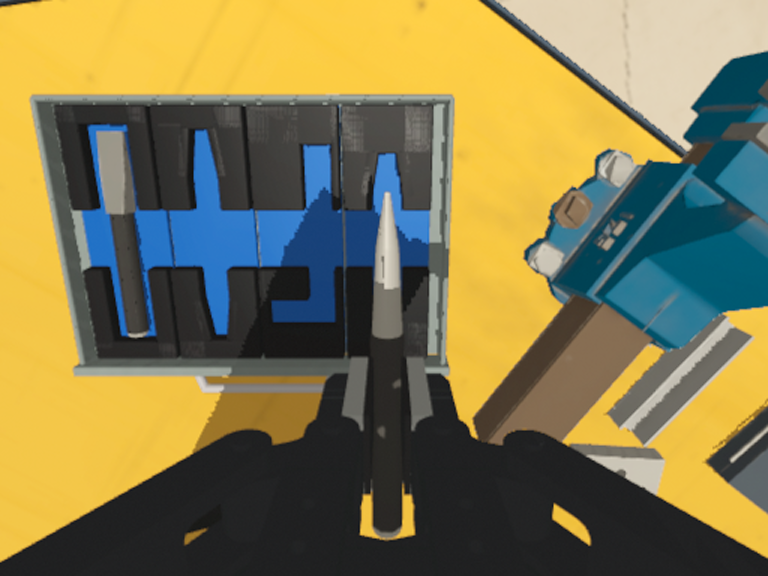

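The picture shows the punch, point up (back) at (387,193), in line with its pocket, and the chisel still seated at left. Lowering.

```bash
python3 -m jog '{"offset":[[0,-0.0005,-0.04],[0,0,-0.04],[0,0,-0.04],[0,0,-0.04],[0,0,-0.035],[0,0,-0.015],[0,0,-0.01],[0,0,-0.008],[0,0,-0.0035],[0,0,0],[0,0,0],[0,0,0]],"yaw":[0,0,0,0,0,0,0,0,0,0,0,0],"jaw":[1,1,1,1,1,1,1,1,1,1,1,1]}' 40 >/dev/null
python3 st.py
python3 -m jog '{"offset":[[0,0,-0.0015],[0,0,0],[0,0,0]],"yaw":[0,0,0],"jaw":[1,1,1]}' 40 >/dev/null
python3 st.py
```

```text
18.8 [ 0.4621 -0.3862  0.0175] yaw -4.71 0.093 [-0.6 -0.4 -1.2]
19.05 [ 0.4615 -0.3858  0.015 ] yaw -4.71 0.093 [ 0.6  0.3 -1.2]
```

```bash
python3 -m jog '{"offset":[[0,0,-0.0015],[0,0,-0.0005],[0,0,0],[0,0,0]],"yaw":[0,0,0,0],"jaw":[1,1,1,1]}' 40 >/dev/null
python3 st.py
python3 -m jog '{"offset":[[0,0,-0.001],[0,0,0],[0,0,0]],"yaw":[0,0,0],"jaw":[1,1,1]}' 40 >/dev/null
python3 st.py
```

```text
19.38 [ 0.4613 -0.3856  0.0126] yaw -4.71 0.096 [ 0.   0.1 -0.9]
19.63 [ 0.4614 -0.3857  0.0124] yaw -4.72 0.097 [-2.8  2.5  6.8]
```

```bash
python3 -m jog '{"offset":[[0,0,0],[0,0,0],[0,0,0],[0,0,0],[0,0,0.015],[0,0,0.03],[0,0,0.04],[0,0,0.04],[0,0,0.04],[0,0,0.04],[0,0,0.03],[0,0,0]],"yaw":[0,0,0,0,0,0,0,0,0,0,0,0],"jaw":[0.7,0.7,0.7,0.7,0.7,0.7,0.6,0.4,0.4,0.4,0.4,0.4]}' 40 >/dev/null
python3 st.py; python3 axis.py punch 0.014
python3 -m jog '{"offset":[[-0.0018,0.0396,0],[-0.0018,0.0396,0],[-0.0018,0.0396,0],[-0.0018,0.0396,0],[-0.0018,0.0396,0],[-0.0018,0.0396,0],[-0.0018,0.0396,0],[-0.0018,0.0396,0],[-0.0018,0.0396,0],[-0.0018,0.0396,0],[-0.0018,0.0396,0],[-0.0018,0.0396,0],[-0.0018,0.0396,0],[-0.0018,0.0396,0],[-0.0018,0.0396,0],[-0.0018,0.0396,0],[-0.0018,0.0396,0],[-0.0018,0.0396,0],[-0.0018,0.0396,0],[-0.0018,0.0396,0]],"yaw":[0,0,0,0,0,0,0,0,0,0,0,0,0,0,0,0,0,0,0,0],"jaw":[0.4,0.4,0.4,0.4,0.4,0.4,0.4,0.4,0.4,0.4,0.4,0.4,0.4,0.4,0.4,0.4,0.4,0.4,0.4,0.4]}' 40 >/dev/null
python3 -m jog '{"offset":[[0,0,-0.04],[0,0,-0.04],[0,0,-0.04],[0,0,-0.03],[0,0,0],[0,0,0],[0,0,0]],"yaw":[0,0,0,0,0,0,0],"jaw":[0.4,0.4,0.4,0.4,0.4,0.4,0.4]}' 40 >/dev/null
python3 st.py; python3 axis.py scriber 0.005
```

```text
20.63 [ 0.4635 -0.3872  0.2542] yaw -4.72 0.601 [ 0.7 -0.4  0. ]
punch 0.87 mid [ 0.4612 -0.3858] len 0.1122 wid 0.0096 yaw -4.83
22.98 [0.427  0.3836 0.0968] yaw -4.72 0.6 [-0.1  0.3  0.9]
scriber 0.91 mid [0.4292 0.4063] len 0.1384 wid 0.0104 yaw -3.44
```

```bash
python3 -m jog '{"offset":[[0.001,0.0225,0],[0,0,-0.035],[0,0,-0.035],[0,0,-0.015],[0,0,-0.0075],[0,0,0],[0,0,0],[0,0,0]],"yaw":[0.5,0,0,0,0,0,0,0],"jaw":[0.4,0.4,0.4,0.4,0.5,0.5,0.5,0.5]}' 40 >/dev/null
python3 st.py
```

```text
23.75 [0.4288 0.4065 0.0051] yaw -4.25 0.502 [ 0.4 -0.4  0.6]
```

```bash
python3 -m jog '{"offset":[[0,0,-0.0015],[0,0,0],[0,0,0],[0,0,0],[0,0,0],[0,0,0],[0,0,0],[0,0,0],[0,0,0.02],[0,0,0.035],[0,0,0.04],[0,0,0.04],[0,0,0.04],[0,0,0.04],[0,0,0.03],[0,0,0],[0,0,0],[0,0,0]],"yaw":[0,0,0,0,0,0,0,0,0,0,0,0,0,0,0,0,0,0],"jaw":[0.7,1,1,1,1,1,1,1,1,1,1,1,1,1,1,1,1,1]}' 40 >/dev/null
python3 st.py; python3 axis.py scriber 0.25
```

```text
25.25 [0.4274 0.4051 0.2455] yaw -4.23 0.07 [-0.  -0.2 -1.3]
scriber 0.97 mid [0.4344 0.4042] len 0.126 wid 0.0085 yaw -4.32
```

```bash
python3 -m jog '{"offset":[[0.00286,-0.0387,0],[0.00286,-0.0387,0],[0.00286,-0.0387,0],[0.00286,-0.0387,0],[0.00286,-0.0387,0],[0.00286,-0.0387,0],[0.00286,-0.0387,0],[0.00286,-0.0387,0],[0.00286,-0.0387,0],[0.00286,-0.0387,0],[0.00286,-0.0387,0],[0.00286,-0.0387,0],[0.00286,-0.0387,0],[0.00286,-0.0387,0],[0.00286,-0.0387,0],[0.00286,-0.0387,0],[0.00286,-0.0387,0],[0,0,0],[0,0,0],[0,0,0]],"yaw":[-0.5,0,0,0,0,0,0,0,0,0,0,0,0,0,0,0,0,0,0,0],"jaw":[1,1,1,1,1,1,1,1,1,1,1,1,1,1,1,1,1,1,1,1]}' 40 >/dev/null
python3 st.py; python3 axis.py scriber 0.25;python3 axis.py insert_scriber 0.02;python3 look.py s2.png
```

```text
27.02 [ 0.476  -0.2518  0.2452] yaw -4.73 0.074 [-0.8  0.1 -0.7]
scriber 0.77 mid [ 0.4839 -0.2527] len 0.1252 wid 0.0085 yaw -4.78
insert_scriber 0.71 mid [ 0.4756 -0.2565] len 0.1902 wid 0.0664 yaw -4.34
insert_scriber 0.51 mid [ 0.4633 -0.3844] len 0.1084 wid 0.0116 yaw -4.81
27.2667 [ 0.4765 -0.2514  0.2464] yaw -4.63
```

View pics/s2.png

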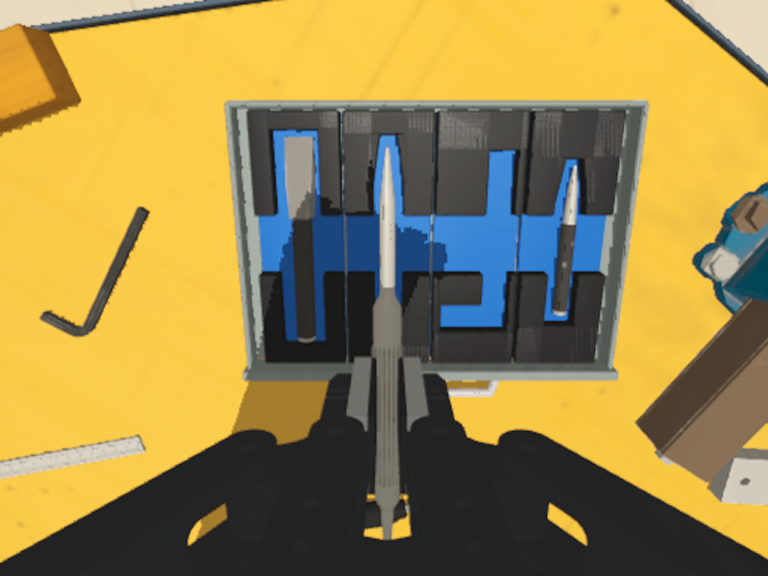

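The picture shows the chisel (300,240) and punch (567,240) both inside their pockets, and the scriber over its own with its tip at (387,148). Lowering.

```bash
python3 -m jog '{"offset":[[0,-0.0015,-0.04],[0,0,-0.04],[0,0,-0.04],[0,0,-0.04],[0,0,-0.035],[0,0,-0.015],[0,0,-0.01],[0,0,-0.007],[0,0,-0.003],[0,0,0],[0,0,0],[0,0,0]],"yaw":[0,0,0,0,0,0,0,0,0,0,0,0],"jaw":[1,1,1,1,1,1,1,1,1,1,1,1]}' 40 >/dev/null
python3 st.py
python3 -m jog '{"offset":[[0,0,-0.001],[0,0,-0.001],[0,0,0],[0,0,0]],"yaw":[0,0,0,0],"jaw":[1,1,1,1]}' 40 >/dev/null
python3 st.py
```

```text
28.27 [ 0.4771 -0.2543  0.0176] yaw -4.73 0.075 [ 0.  -0.4 -0.9]
28.6 [ 0.4763 -0.254   0.0145] yaw -4.73 0.07 [-0.   0.3 -0.2]
```

```bash
python3 -m jog '{"offset":[[0,0,-0.0015],[0,0,0],[0,0,0]],"yaw":[0,0,0],"jaw":[1,1,1]}' 40 >/dev/null
python3 st.py
python3 -m jog '{"offset":[[0,0,-0.001],[0,0,0],[0,0,0]],"yaw":[0,0,0],"jaw":[1,1,1]}' 40 >/dev/null
python3 st.py
```

```text
28.85 [ 0.4762 -0.254   0.0128] yaw -4.74 0.072 [ 0.2 -0.6 -0.8]
29.1 [ 0.4763 -0.254   0.0119] yaw -4.74 0.07 [-0.6  0.   0.6]
```

```bash
python3 -m jog '{"offset":[[0,0,-0.001],[0,0,0],[0,0,0]],"yaw":[0,0,0],"jaw":[1,1,1]}' 40 >/dev/null
python3 st.py
```

```text
29.35 [ 0.4762 -0.2539  0.0108] yaw -4.73 0.074 [ 0.5  0.5 -0.3]
```

```bash
python3 -m jog '{"offset":[[0,0,-0.0007],[0,0,0],[0,0,0]],"yaw":[0,0,0],"jaw":[1,1,1]}' 40 >/dev/null
python3 st.py; python3 axis.py scriber 0.014
```

```text
29.6 [ 0.4764 -0.254   0.0103] yaw -4.74 0.073 [-0.   0.1 -1.1]
scriber 0.94 mid [ 0.4836 -0.2548] len 0.1267 wid 0.0095 yaw -4.76
```

```bash
python3 -m jog '{"offset":[[0,0,-0.0007],[0,0,0],[0,0,0]],"yaw":[0,0,0],"jaw":[1,1,1]}' 40 >/dev/null
python3 st.py
python3 -m jog '{"offset":[[0,0,-0.0007],[0,0,0],[0,0,0]],"yaw":[0,0,0],"jaw":[1,1,1]}' 40 >/dev/null
python3 st.py
```

```text
29.95 [ 0.4764 -0.254   0.0101] yaw -4.74 0.069 [-3.9  2.1  8.7]
30.2 [ 0.4765 -0.2541  0.01  ] yaw -4.75 0.08 [-5.2  3.5 16. ]
```

```bash
python3 -m jog '{"offset":[[0,0,0],[0,0,0],[0,0,0],[0,0,0],[0,0,0.01],[0,0,0.025],[0,0,0.04],[0,0,0.04],[0,0,0.04],[0,0,0.04],[0,0,0.04],[0,0,0],[0,0,0]],"yaw":[0,0,0,0,0,0,0,0,0,0,0,0,0],"jaw":[0.7,0.7,0.7,0.7,0.7,0.7,0.6,0.4,0.4,0.4,0.4,0.4,0.4]}' 40 >/dev/null
python3 st.py; python3 axis.py scriber 0.014
cat > hexfit.py <<'E'
import sys
from h import *
from scipy.optimize import minimize
p=cam("wrist"); z=float(sys.argv[1]); g=[float(a) for a in sys.argv[2:5]]
m=manip.masks_of(p,"hex_key")[0]; mk=cv2.resize(m["region"].astype(np.uint8),None,fx=2,fy=2)>0
Q=np.array([[-19.5,-62],[-11.5,-62],[-11.5,54],[19,54],[19,62],[-19.5,62]])/1000
def mod(q):
    a=np.zeros((768,1024),np.uint8); c,s=np.cos(q[2]),np.sin(q[2])
    w=Q@np.array([[c,s],[-s,c]])+q[:2]
    for zz in (z-.0045,z+.0045): cv2.fillPoly(a,[np.round(proj(p,np.c_[w,np.full(6,zz)])*16).astype(np.int32)],1,shift=3)
    return a>0
def f(s):
    q=[g[0]+s[0]*.005,g[1]+s[1]*.005,np.radians(g[2]+s[2]*3)]; a=mod(q); return (a^mk).sum()/(a|mk).sum()
b=min((minimize(f,x0,method="Nelder-Mead",options=dict(initial_simplex=np.vstack([x0,np.eye(3)*1.+x0]))) for x0 in ([0,0,0],[1,1,2],[-1,-1,-2],[1,-1,-2],[-1,1,2])),key=lambda r:r.fun); x=b.x
q=np.array([g[0]+x[0]*.005,g[1]+x[1]*.005,g[2]+x[2]*3]); y=np.radians(q[2])
print("hex score",round(m["score"],2),"cost",round(b.fun,3),"origin",q[:2].round(4),"hex yaw",q[2].round(2),"back dir",round(q[2]-90,2),"arm mid",(q[:2]-.0155*np.array([np.cos(y),np.sin(y)])).round(4))
E
python3 hexfit.py 0.0045 0.474 -0.018 58
python3 ends.py d1 0.005 "[(148,233),(95,340)]"
python3 ends.py s2 0.005 "[(144,209),(83,335)]"
```

```text
31.28 [ 0.4772 -0.2546  0.2468] yaw -4.75 0.602 [-0.1  0.9 -0.5]
scriber 0.73 mid [ 0.4763 -0.2542] len 0.1295 wid 0.0102 yaw -4.83
hex score 0.74 cost 0.261 origin [ 0.4729 -0.0216] hex yaw 53.7 back dir -36.3 arm mid [ 0.4637 -0.034 ]
[[0.5128, -0.0719], [0.418, -0.0003]] mid [ 0.4654 -0.0361] len 0.1188 yaw -37.06
[[0.5135, -0.0708], [0.4168, 0.0011]] mid [ 0.4652 -0.0349] len 0.1205 yaw -36.64
```

```bash
python3 -m jog '{"offset":[[-0.002,0.0366,0],[-0.002,0.0366,0],[-0.002,0.0366,0],[-0.002,0.0366,0],[-0.002,0.0366,0],[-0.002,0.0366,0],[0,0,-0.04],[0,0,-0.04],[0,0,-0.04],[0,0,-0.025],[0,0,0],[0,0,0],[0,0,0]],"yaw":[-5.3,-5.3,-5.3,-5.3,-5.3,-5.3,0,0,0,0,0,0,0],"jaw":[0.4,0.4,0.4,0.4,0.4,0.4,0.4,0.4,0.4,0.4,0.4,0.4,0.4]}' 40 >/dev/null
python3 st.py; python3 hexfit.py 0.0045 0.474 -0.018 53.5; python3 look.py h1.png
```

```text
32.57 [ 0.465  -0.0344  0.1001] yaw -36.54 0.604 [0.4 0.4 0.1]
hex score 0.8 cost 0.187 origin [ 0.4724 -0.0212] hex yaw 53.87 back dir -36.13 arm mid [ 0.4633 -0.0337]
32.7167 [ 0.4655 -0.0344  0.1006] yaw -34.11
```

View pics/h1.png

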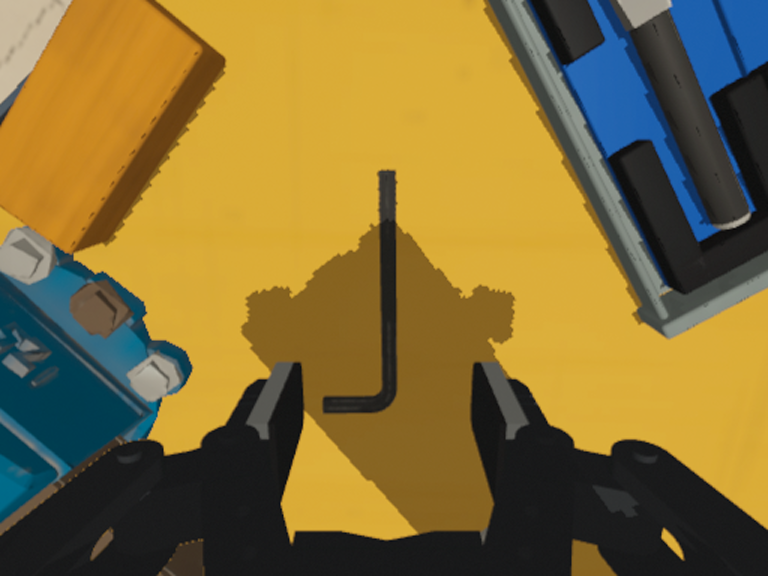

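The picture shows the hex key lined up between the fingers: long arm (388,170) to (388,405), short arm to (323,404). A vise stands at left, so I check its clearance before going down.

```bash
for z in 0.02 0.06; do python3 ends.py h1 $z "[(190,360),(130,445)]"; done;  python3 ends.py h1 0.005 "[(388,170),(388,411)]"; python3 ends.py h1 0.15 "[(222,60),(75,250)]"
```

```text
[[0.4991, 0.0586], [0.4826, 0.1153]] mid [0.4909 0.087 ] len 0.0591 yaw -73.82
[[0.5036, 0.0342], [0.49, 0.0809]] mid [0.4968 0.0575] len 0.0486 yaw -73.82
[[0.5132, -0.0708], [0.413, 0.0035]] mid [ 0.4631 -0.0336] len 0.1247 yaw -36.54
[[0.5516, -0.0634], [0.5435, -0.0187]] mid [ 0.5475 -0.041 ] len 0.0454 yaw -79.67
```

```bash
python3 -m jog '{"offset":[[-0.0015,0.0008,-0.035],[0,0,-0.035],[0,0,-0.017],[0,0,-0.009],[0,0,0],[0,0,0],[0,0,0]],"yaw":[0,0,0,0,0,0,0],"jaw":[0.4,0.4,0.4,0.4,0.5,0.5,0.5]}' 40 >/dev/null
python3 st.py
python3 -m jog '{"offset":[[0,0,-0.0005],[0,0,0],[0,0,0],[0,0,0],[0,0,0],[0,0,0],[0,0,0],[0,0,0],[0,0,0.02],[0,0,0.035],[0,0,0.04],[0,0,0.04],[0,0,0.04],[0,0,0.04],[0,0,0.03],[0,0,0],[0,0,0],[0,0,0]],"yaw":[0,0,0,0,0,0,0,0,0,0,0,0,0,0,0,0,0,0],"jaw":[0.7,1,1,1,1,1,1,1,1,1,1,1,1,1,1,1,1,1]}' 40 >/dev/null
python3 st.py; python3 hexfit.py 0.25 0.472 -0.021 53.5
```

```text
33.3 [ 0.4642 -0.0336  0.0044] yaw -36.54 0.499 [-0.3  1.3 -0.2]
34.8 [ 0.4624 -0.0336  0.2466] yaw -36.54 0.066 [0.3 0.6 0.5]
hex score 0.98 cost 0.374 origin [ 0.4715 -0.0214] hex yaw 53.55 back dir -36.45 arm mid [ 0.4623 -0.0339]
```

```bash
python3 -m jog '{"offset":[[0.0006,-0.0376,0],[0.0006,-0.0376,0],[0.0006,-0.0376,0],[0.0006,-0.0376,0],[0.0006,-0.0376,0],[0.0006,-0.0376,0],[0.0006,-0.0376,0],[0.0006,-0.0376,0],[0,0,0],[0,0,0],[0,0,0],[0,0,0],[0,0,0]],"yaw":[5.3,5.3,5.3,5.3,5.3,5.3,0,0,0,0,0,0,0],"jaw":[1,1,1,1,1,1,1,1,1,1,1,1,1]}' 40 >/dev/null
python3 st.py; python3 hexfit.py 0.25 0.468 -0.318 85.3; python3 axis.py insert_hex_key 0.02
```

```text
35.98 [ 0.468  -0.333   0.2471] yaw -4.62 0.069 [-0.7  0.5 -1. ]
hex score 0.58 cost 0.374 origin [ 0.4692 -0.318 ] hex yaw 85.71 back dir -4.29 arm mid [ 0.4681 -0.3335]
insert_hex_key 0.88 mid [ 0.4701 -0.3078] len 0.1927 wid 0.0741 yaw -8.31
insert_hex_key 0.68 mid [ 0.479  -0.1838] len 0.1896 wid 0.0699 yaw -4.34
```

```bash
python3 -m jog '{"offset":[[-0.0005,-0.0005,-0.04],[0,0,-0.04],[0,0,-0.04],[0,0,-0.04],[0,0,-0.035],[0,0,-0.015],[0,0,-0.01],[0,0,-0.007],[0,0,-0.004],[0,0,0],[0,0,0],[0,0,0]],"yaw":[0,0,0,0,0,0,0,0,0,0,0,0],"jaw":[1,1,1,1,1,1,1,1,1,1,1,1]}' 40 >/dev/null
python3 st.py
python3 -m jog '{"offset":[[0,0,-0.001],[0,0,-0.001],[0,0,0],[0,0,0]],"yaw":[0,0,0,0],"jaw":[1,1,1,1]}' 40 >/dev/null
python3 st.py
```

```text
37.18 [ 0.4679 -0.3353  0.0175] yaw -4.73 0.068 [-1.   0.1  0.3]
37.52 [ 0.4672 -0.3349  0.0144] yaw -4.73 0.072 [-0.4  0.2 -0.7]
```

```bash
python3 -m jog '{"offset":[[0,0,-0.0015],[0,0,0],[0,0,0]],"yaw":[0,0,0],"jaw":[1,1,1]}' 40 >/dev/null
python3 st.py
python3 -m jog '{"offset":[[0,0,-0.001],[0,0,0],[0,0,0]],"yaw":[0,0,0],"jaw":[1,1,1]}' 40 >/dev/null
python3 st.py
```

```text
37.77 [ 0.467  -0.3348  0.0127] yaw -4.73 0.068 [-0.1  0.3 -0.4]
38.02 [ 0.4671 -0.3348  0.0118] yaw -4.74 0.065 [-0.4 -0.4 -1.2]
```

```bash
python3 -m jog '{"offset":[[0,0,-0.0008],[0,0,0],[0,0,0]],"yaw":[0,0,0],"jaw":[1,1,1]}' 40 >/dev/null
python3 st.py
python3 -m jog '{"offset":[[0,0,-0.0007],[0,0,0],[0,0,0]],"yaw":[0,0,0],"jaw":[1,1,1]}' 40 >/dev/null
python3 st.py
```

```text
38.27 [ 0.4672 -0.335   0.0112] yaw -4.74 0.07 [-1.   0.6  2.4]
38.52 [ 0.4673 -0.335   0.0111] yaw -4.74 0.067 [-2.9  1.7  9.7]
```

```bash
python3 -m jog '{"offset":[[0,0,0],[0,0,0],[0,0,0],[0,0,0],[0,0,0.01],[0,0,0.025],[0,0,0.04],[0,0,0.04],[0,0,0.04],[0,0,0.04],[0,0.04,0],[0,0.01,0],[0,0,0],[0,0,0],[0,0,0]],"yaw":[0,0,0,0,0,0,0,0,0,0,0,0,0,0,0],"jaw":[0.7,0.7,0.7,0.7,0.7,0.7,0.7,0.7,0.7,0.7,0.7,0.7,0.7,0.7,0.7]}' 40 >/dev/null
python3 st.py; python3 look.py f1.png chisel punch scriber hex_key; for t in chisel scriber punch; do python3 axis.py $t 0.014; done
python3 -c "
import cv2;a=cv2.imread('pics/f1.png')[60:400,170:640];cv2.imwrite('pics/f1c.png',cv2.resize(a,None,fx=1.6,fy=1.6,interpolation=cv2.INTER_CUBIC))"
```

```text
39.77 [ 0.4667 -0.2856  0.2054] yaw -4.77 0.297 [-0.7  0.5  0.5]
39.8167 [ 0.4666 -0.2858  0.2052] yaw -4.8
chisel []
punch [(0.79, [0.463, -0.387, 0.006], [356.0, 162.0]), (0.5, [0.38, -0.248, 0.003], [230.0, 244.0])]
scriber [(0.87, [0.476, -0.249, 0.009], [220.0, 161.0])]
hex_key [(0.82, [0.468, -0.314, 0.009], [284.0, 163.0])]
chisel 0.68 mid [ 0.4779 -0.1866] len 0.1566 wid 0.0222 yaw -5.23
scriber 0.58 mid [ 0.4766 -0.2539] len 0.1333 wid 0.0093 yaw -4.92
scriber 0.48 mid [ 0.478  -0.1813] len 0.1943 wid 0.0703 yaw -4.56
punch 0.94 mid [ 0.4623 -0.3862] len 0.1117 wid 0.0132 yaw -5.12
```

View pics/f1c.png

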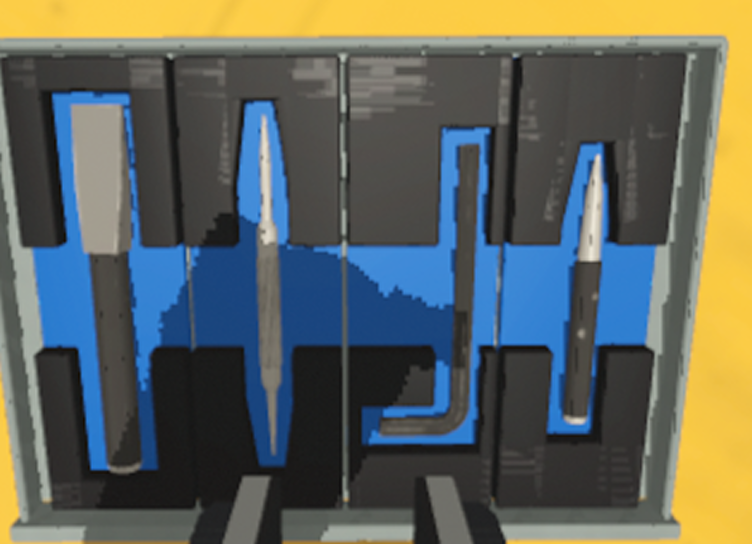

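All four tools lie in their pockets with blue clearance round them: chisel edge at (98,105) and punch point at (597,155) toward the back, scriber at (268,280), hex key at (465,290). The gripper is clear.

```bash
python3 -c "
from workcell import manip; print(manip.hand_in())"
```

```text
the job is handed in; nothing more can be done
None
```

The chisel, punch, scriber and hex key were each set down in their own pockets, chisel edge and punch point toward the back, and the job was handed in at about 40 s; no verdict came back.

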